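Hover the reading head over the thin-layer plate

ROBOT

A 6-joint arm with a two-finger parallel gripper is mounted at the origin on the work surface. World frame = base frame: x ahead of the robot, y to its left, z up, the work surface at z = 0. Lengths are in mm, angles in rad, forces in N, time in s.
With the tool pointing down it reaches from about 350 to 975 mm from the base axis. Payload 7.1 kg.
Tool frame: the origin (TCP) lies midway between the tips of the shut fingers; the grasp point (between the pads) lies ctrl.tcp_to_grasp behind it (ctrl.tcp_to_grasp is the distance from the TCP to the grasp point, in mm); z points along the fingers, y is the direction in which the jaws open and shut (so a half turn about z gives the same grasp; the last joint's range is limited). The gripper opens to 88 mm and grips with 3 to 60 N. Pads are 20 mm wide; open, the fingers measure 115 mm over their backs; the gripper's body (75 mm by 178 mm) begins 61 mm behind the grasp point.
Start: joints at [1.295, 0.423, 1.63, -0, 1.089, -0.019], TCP at [158.71, 604.496, 193.875] pointing down, gripper open.
Joint ranges: [-3, 3], [-0.9, 2.11], [0.09, 2.58], [-1.31, 4.45], [0.11, 2.69], [-2.54, 2.54]. Speed limits (rad/s): [2.39, 2.39, 3.01, 3.14, 3.14, 3.14].

INTERFACE

Orientations are given as a rotation vector (axis times angle).
In Python, from workcell import ctrl gives the robot as it stands.
- The arm moves only by the tool play_rows, never from a script. Its argument "increments" is text: rows parted by semicolons, each of 5 numbers parted by spaces: the opening, from 0 (shut) to 1 (fully open), then the shift along the world's x, y, z in m, then the turn about the world's z in degrees. A call has 1 to 20 rows; each row shifts and turns the commanded pose from where the row before left it; what a row does not reach is not made up. A row lasts 1/10 s, in which the tool goes at most 50 mm and 8.59 degrees, less where a joint would pass 70% of its speed; a pose out of reach is approached as far as the arm can. A call is refused whole if a number of a shift passes 0.05 or a number of a turn 8.59, either way. A call with a gripper value outside its range is refused whole. The fingers move at their own pace and stop on an object; the grip force is fixed at half the most. Time passes only in rows, so rows that do not move let the fingers close. It gives the time, the measured TCP pose, the force and the opening at its end, in the units of the state.
- ctrl.get_obs(): the state, without advancing time (a new reading comes with each control period).
- ctrl.get_image(name): name is "scene" or "top" or "wrist"; returns a dict with "img" (384x512x3 uint8, red, green, blue), "range_z" (384x512 float32, mm along the optical axis (not along the pixel's ray), 0 where there is no reading), "vertical_fov" (degrees; the focal length in pixels is half the picture's height over the tangent of half this angle, whatever the lens; pixels are square), "cx", "cy" (the principal point, pixels), "origin" and "attitude" of the camera in the world. Camera axes: x right, y down, z forward; pixel columns grow to the right and rows downward; lengths in mm; the calibration is good to about 2 mm. A picture is of the moment at which its call begins.
- ctrl.close_job(): hands the job in, once; it reports no verdict.
The state is a dict: "t": time; "qpos": joint angles; "qvel": joint speeds; "joint_torque": joint torques, N m; "ee_pos": TCP position; "orientation": TCP orientation; "ft_force": force on the tool from outside, world axes, zero at the start; "moment": the same for the moment, N m; "width": finger opening in mm.
Only numpy, scipy, OpenCV 4.12 (cv2) and the standard library are available. Lean on these libraries where they do the work, as an engineer would, in place of code of your own. Each camera call takes 0.05 s, during which the arm holds its last target. There are 200 camera calls.

TASK

Get the thin-layer plate ready for a reading: first fold the white light shield on the black stand up by its knob until it stands upright, and leave it so. Then take the grey reading head with the rectangular foot by its post out of its tray, carry it over the vials, and finish while still holding it level and still about 12 mm above the white plate, centred, its long side along the plate's long side. The plate must not be touched, the head must not touch the stand or shield, and everything else on the bench stays where it is.

Things in the scene. Friction and masses are not known exactly. Their poses are not given: they have to be found in the camera images.
- stage: flat black plate stand fixed to the bench, 150 x 150 mm, 30 mm high; origin at the centre of its underside; its x points from the shield's open (knob) side to the hinge side, its y along the hinge
- plate: white rectangular plate lying fixed on the stand, 60 mm (x) x 100 mm (y) x 4 mm thick, its centre 20 mm to the -x side of the stand's centre; origin at the centre of its underside, axes as the stand's
- plate_mid (a point): centre of the plate's upper face, 34 mm above the bench; x the plate's short side, y its long side, z up
- shield (a joint): angle of the white light shield in rad: 0 would be flat over the plate, pi/2 is upright, more leans away from the plate. It starts at 0.4 to 0.85, leaning over the plate. The hinge is stiff (about 0.25 N m, some 2 to 3 N at the knob), so it stays at whatever angle it is left; travel ends at 0 and 2.2
- shield_hinge (a point): middle of the shield's hinge line, on the stand's +x side, 85 mm from the plate's centre and 42 mm above the bench; its y runs along the hinge, and the shield extends along its -x (the axes turn with the shield; positive joint motion lifts the -x side). The shield panel is 85 mm from hinge to free edge, 130 mm wide, 5 mm thick
- shield_knob (a point): centre of the black ball knob, 25 mm in diameter, on a 10 mm thick stem in the middle of the shield's free edge, 120 mm from the hinge and 35 mm beyond the free edge; axes turn with the shield. It can be pinched from above with the fingers closing along the hinge, and turns between them as the shield folds
- head_mid (a point): centre, half-way up, of the grey reading head that is to be used: a RECTANGULAR foot 40 mm (x) x 80 mm (y) x 40 mm high, with a square grip post 24 x 24 mm rising from its middle, 120 mm high in all, 0.2 to 0.31 kg. Its underside is 60 mm below this point; the post runs from 20 mm below to 60 mm above this point, and is well gripped 40 mm above it, on either pair of faces. Either way round is equal
- dock_in (a point): centre of the inner floor of the fixed aluminium parking tray in which the reading head stands loosely: 66 x 106 mm outside, walls 4 mm thick and 18 mm high over the bench, inner floor about 4 mm above the bench; axes x short, y long
- rack: white vial rack with five upright capped glass vials in a row, 200 x 50 mm, 103 mm high over the caps; stands between the stand and the tray, its row along its x; origin at the centre of its underside
- beaker: empty glass beaker, 68 mm across, 80 mm high; origin at the centre of its underside
- bottle: white plastic bottle with a yellow cap, 60 mm across, 160 mm high; origin at the centre of its underside
- roundhead: another reading head, same grey plastic but with a ROUND foot 48 mm across and a round post, 100 mm high; not needed; origin at the centre of its underside
- tipbox: pipette-tip box, 82 x 92 mm, 65 mm high; origin at the centre of its underside
- jar: amber glass jar with white cap, 56 mm across, 75 mm high; origin at the centre of its underside
- spatula: thin steel lab spatula lying flat, 165 mm long, 8 mm wide (14 mm at its blade), 5 mm thick; origin near its middle, on the bench
Not all that is in view belongs to the job. What is shaped like the stage but green is not meant. What is shaped like the part that bears head_mid but orange is not meant.

How it is judged:
By the outcome, as a careful person would: the job done as asked, in the order asked, and still so for the second after the job is handed in, while the arm keeps its last pose, push and grip.
It also fails if it takes over 58 s, if anything falls off the work surface, if the arm or the gripper's body presses on something with over 40 N, if the wrist force passes 120 N, or if a joint passes its speed limit or range.

## Working session

There is one attempt and no reset: what is moved stays moved. The work goes in short steps, Python scripts to look and compute and a tool call to move; the robot and the scene stay as the last step left them, time stands still between calls to the robot, and variables do not carry over. Pictures are saved under pics/ and viewed, on a budget of 10 in all, crops included, one or two more only if the job needs it, and the job is handed in when it is done.

Besides the shell and the picture viewer there is one more tool, called after ">>>" by a JSON object that holds its "api" and its "payload", one argument or row to a line. play_rows: Moves the arm, as the interface text tells. Its arguments: {"type":"object","properties":{"increments":{"type":"string"}},"required":["increments"]}

```bash
mkdir -p pics; cat > h.py <<'E'
import numpy as np, cv2
from scipy.spatial.transform import Rotation as R
from workcell import ctrl
def grab(n,save=None):
    d=ctrl.get_image(n); 
    if save: cv2.imwrite('pics/'+save,d['img'][:,:,::-1])
    np.savez('/tmp/%s.npz'%n,**d); return d
def load(n): return dict(np.load('/tmp/%s.npz'%n))
def att(d):
    a=np.array(d['attitude'],float)
    return a if a.shape==(3,3) else (R.from_rotvec(a).as_matrix() if a.size==3 else R.from_quat(a).as_matrix())
def cloud(d):
    h,w=d['range_z'].shape; f=h/2/np.tan(np.radians(float(d['vertical_fov']))/2)
    u,v=np.meshgrid(np.arange(w),np.arange(h)); z=d['range_z']
    p=np.stack([(u-d['cx'])/f*z,(v-d['cy'])/f*z,z],-1)
    return p@att(d).T+np.array(d['origin'])
E
python3 - <<'E'
from h import *
a=grab('top');b=grab('scene')
for d in(a,b): print(d['vertical_fov'],d['cx'],d['cy'],d['origin'],d['attitude'],(d['range_z']>0).mean())
cv2.imwrite('pics/a.png',np.vstack([cv2.resize(a['img'],(400,300)),cv2.resize(b['img'],(400,300))])[:,:,::-1])
cv2.imwrite('pics/top.png',cv2.resize(a['img'],(800,600))[:,:,::-1])
cv2.imwrite('pics/scene.png',cv2.resize(b['img'],(800,600))[:,:,::-1])
print(ctrl.tcp_to_grasp, ctrl.get_obs())
E
```

```text
42.94070522306009 253.42905162793687 200.4509293884844 [ 445.42330658  -17.17918115 1320.22990389] [-2.17782789  2.22622819 -0.07804374] 0.9961344401041666
54.42904527660256 255.4096133240233 190.83742696032397 [1023.58005056  389.08627804  701.61733013] [-1.10156696 -2.3682414   1.01680382] 0.9960784912109375
18.700000000000003 {'t': 0.1, 'qpos': array([ 1.29498533e+00,  4.23787026e-01,  1.63057236e+00, -1.96239028e-05,
        1.08863025e+00, -1.90012669e-02]), 'qvel': array([ 2.40429866e-03, -2.01777459e-03,  5.49754817e-04,  4.97178688e-04,
       -8.28182436e-05,  7.17445186e-04]), 'joint_torque': array([ 1.50321644e-04, -5.45613241e+01, -2.74324501e+01,  6.45279069e-02,
        1.88393629e-02, -5.16096759e-05]), 'ee_pos': array([158.58391799, 603.99473832, 193.1815508 ]), 'orientation': array([-4.02249815e-01, -3.11554388e+00,  2.17444876e-03]), 'ft_force': array([0.25355214, 0.68785589, 0.71243694]), 'moment': array([-0.03690697, -0.04687383, -0.01115335]), 'width': 87.6528590791719}
```

View pics/top.png

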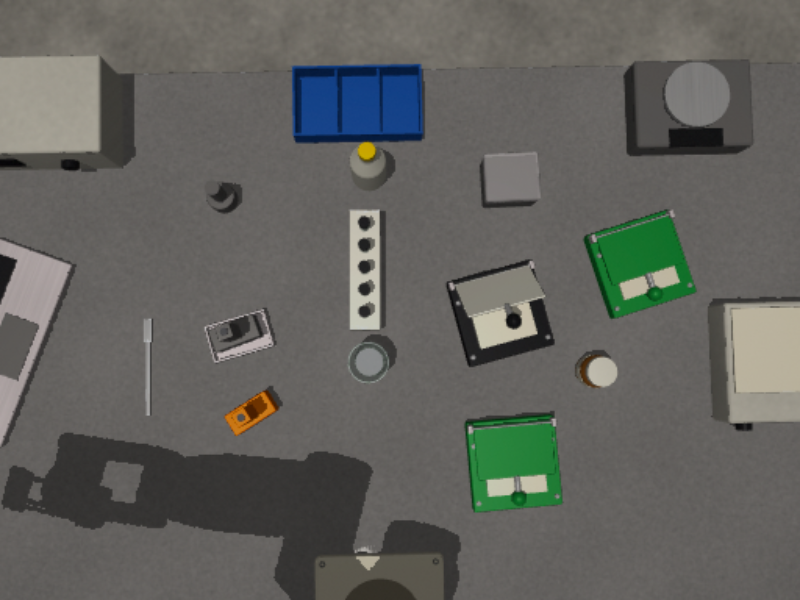

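View pics/scene.png

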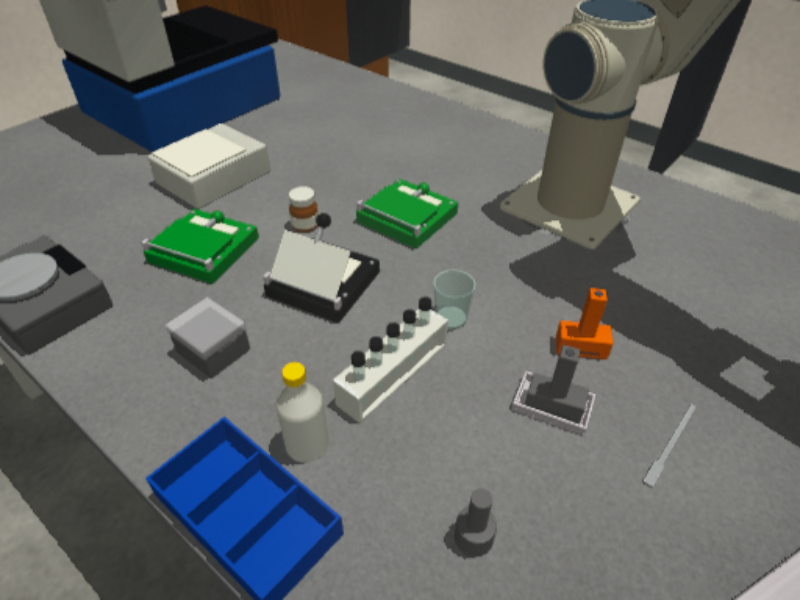

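The top view (800x600) shows the black stand at about (500,312), with its white shield and black knob at (514,320). The two shield stands at (640,263) and (515,462) are green, so they are decoys. The grey rectangular-foot head is in the aluminium tray at (238,335). The orange head at (250,411) and the round head at (220,195) are not the ones meant. The rack is at (365,268) and the beaker at (368,362).

```bash
cat > m.py <<'E'
from h import *
d=load('top'); P=cloud(d); s=0.64; im=d['img'].astype(int)
def box(u0,v0,u1,v1): 
    m=np.zeros(P.shape[:2],bool); m[int(v0*s):int(v1*s),int(u0*s):int(u1*s)]=1; return m
def rect(m,n):
    p=P[m]; r=cv2.minAreaRect(p[:,:2].astype(np.float32)); b=cv2.boxPoints(r)
    print(n,m.sum(),'c',np.round(r[0],1),'size',np.round(r[1],1),'ang',round(r[2],1),'z',np.round(np.percentile(p[:,2],[5,50,95]),1)); return r
Z=P[...,2]
print('bench z',np.median(Z[box(150,200,200,300)]))
rect(box(435,250,565,375)&(Z>15),'stage+')
mx=im.max(-1)
B=box(435,250,565,375)
rect(B&(Z>25)&(Z<40)&(mx>120),'plate vis')
kn=B&(Z>50)&(mx<50); rect(kn,'knob'); print('knob top',Z[kn].max(), P[kn].mean(0))
sh=B&(Z>40)&(mx>90)&~box(500,300,530,335); r=rect(sh,'shield')
q=P[sh]; c=q.mean(0); U,S,V=np.linalg.svd(q-c); n=V[2]*np.sign(V[2][2]); print('shield normal',n,'tilt',np.arccos(n[2]),'uphill az(deg)',np.degrees(np.arctan2(-n[1],-n[0])), S/np.sqrt(len(q)))
T=box(195,300,285,370)
rect(T&(Z>8),'tray'); rect(T&(Z>30)&(Z<60),'foot'); rect(T&(Z>100),'post')
rect(box(340,195,392,335)&(Z>30),'rack'); rect(box(340,335,395,390)&(Z>20),'beaker');rect(box(345,140,392,190)&(Z>20),'bottle')
rect(box(575,345,625,395)&(Z>20),'jar');rect(box(220,385,285,440)&(Z>20),'orange');rect(box(475,145,545,210)&(Z>20),'tipbox')
print('stage corners');print(np.round(cv2.boxPoints(cv2.minAreaRect(P[B&(Z>20)&(Z<36)][:,:2].astype(np.float32)))))
E
python3 m.py
python3 - <<'E'
from h import *
a=load('top')['img'];b=load('scene')['img']
t=lambda x,u,v,w,h:cv2.resize(x[v:v+h,u:u+w],(390,290),interpolation=cv2.INTER_CUBIC)
cv2.imwrite('pics/crop.png',np.vstack([np.hstack([t(a,275,155,94,80),t(a,115,180,94,80)]),np.hstack([t(b,155,115,120,90),t(b,315,180,120,100)])])[:,:,::-1])
E
```

```text
bench z -0.07528306993299339
stage+ 3226 c [ 496.3 -151.6] size [150.1 285.4] ang 13.8 z [ 26.5  34.7 104.3]
plate vis 665 c [ 514.2 -216.4] size [128.3 135.9] ang 13.9 z [29.6 33.5 37.7]
knob 73 c [ 466.3 -125. ] size [ 23.1 218.5] ang 17.0 z [130.1 137.2 143.4]
knob top 1320.2299038928186 [ 492.68837677 -211.12297934  184.9534041 ]
shield 1128 c [ 506.3 -148. ] size [120.1 283.1] ang 13.7 z [ 46.4  74.3 103. ]
shield normal [0.97298095 0.22362963 0.05742694] tilt 1.5133377761370692 uphill az(deg) -167.0559599019258 [164.01833332  38.3593179   17.26064138]
tray 757 c [485.1 135.1] size [ 86.7 302.5] ang 1.4 z [ 12.3  42.1 125. ]
foot 331 c [488.  232.3] size [40.3 80.2] ang 19.3 z [38.5 43.2 48.6]
post 120 c [474.8 113. ] size [265.2  30.1] ang 83.8 z [108.1 123.7 128.2]
rack 1470 c [567.1  11.7] size [244.3  53.8] ang 0.9 z [ 53.7  58.4 104.5]
beaker 258 c [434.4   8.4] size [63.5 63.4] ang 88.9 z [25.4 67.9 82.8]
bottle 569 c [632.    6.4] size [ 56.8 371.9] ang 88.5 z [ 37.6 108.8 161.1]
jar 446 c [ 414.6 -207. ] size [380.9  52.9] ang 88.7 z [31.  73.3 78.2]
orange 495 c [400.1 118.3] size [ 44.2 282.2] ang 27.4 z [ 34.6  41.  121.6]
tipbox 1230 c [ 603.6 -166.3] size [115.8 419.1] ang 62.1 z [36.3 64.1 68.6]
stage corners
[[ 421. -162.]
 [ 457. -308.]
 [ 603. -272.]
 [ 567. -126.]]
```

View pics/crop.png

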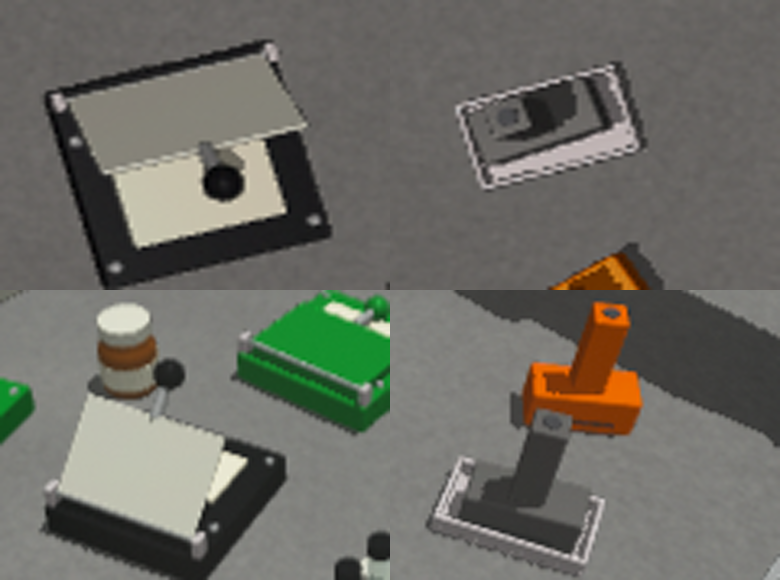

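The crop confirms both targets. The stand is black with a white shield, its black knob towards the robot and its hinge on the far (+x) side. The grey rectangular head is in the tray. Some pixels have no depth reading and skewed the fits, so I'll drop them.

```bash
sed -i "s/^Z=P.*/Z=P[...,2].copy(); Z[d['range_z']==0]=-999/; s/p=P\[m\]; r=/p=P[m]; r=/" m.py; cat >> m.py <<'E'
k=P[kn]; k=k[k[:,2]<300]
from scipy.optimize import least_squares
o=least_squares(lambda c:np.linalg.norm(k-c,axis=1)-12.5,k.mean(0)-[0,0,8],loss='soft_l1'); print('knob sphere',o.x,np.abs(o.fun).mean())
po=P[T&(Z>118)]; print('post top mean',po.mean(0), np.median(po,0))
E
python3 m.py
```

```text
bench z -0.11419129599391908
stage+ 3203 c [ 512.3 -217. ] size [150.1 150.9] ang 13.8 z [ 26.5  34.7 102.9]
plate vis 665 c [ 514.2 -216.4] size [128.3 135.9] ang 13.9 z [29.6 33.5 37.7]
knob 70 c [ 495.9 -219.6] size [22.7 19.3] ang 0.3 z [130.1 137.2 140.7]
knob top 143.64335368724392 [ 494.71402263 -219.4348564   136.29869697]
shield 1109 c [ 522.5 -214.3] size [120.1 146.7] ang 13.7 z [ 46.4  73.5 101.7]
shield normal [0.68254112 0.17128581 0.71049194] tilt 0.7805992966786741 uphill az(deg) -165.9123717264235 [39.2576253  25.06893336  5.41555874]
tray 753 c [483.8 229. ] size [ 66.2 107. ] ang 15.3 z [ 12.2  42.  124.8]
foot 331 c [488.  232.3] size [40.3 80.2] ang 19.3 z [38.5 43.2 48.6]
post 116 c [487.4 232.4] size [23.8 24.8] ang 19.2 z [108.1 123.5 127. ]
rack 1459 c [589.4  12.2] size [ 47.  199.3] ang 88.8 z [ 53.7  58.3 104. ]
beaker 254 c [434.4   8.4] size [63.5 63.4] ang 88.9 z [25.3 67.7 82.2]
bottle 567 c [771.8   4.6] size [83.6 58.9] ang 8.3 z [ 37.5 108.8 161. ]
jar 441 c [ 410.7 -371. ] size [52.5 52.5] ang 41.6 z [31.  73.2 77.9]
orange 488 c [353.9 207.9] size [40.  80.8] ang 31.5 z [ 34.6  41.  120.9]
tipbox 1222 c [ 739.2 -236.9] size [84.1 92.6] ang 1.6 z [36.2 64.1 68.4]
stage corners
[[ 421. -162.]
 [ 457. -308.]
 [ 603. -272.]
 [ 567. -126.]]
knob sphere [ 494.88365471 -221.60752652  127.78134686] 1.163726425475104
post top mean [487.92332578 231.53271893 123.83668314] [487.44248494 231.72370777 124.15482097]
```

Measured, and checked against the given sizes:
- **Stand:** centre (512,-217), x axis at 13.9°.
- **Plate:** centre (493,-222).
- **Hinge:** (575.4,-201.4,42).
- **Knob:** (495,-221.6,128), radius 119.4 mm against 120 given, angle 0.80 rad.
- **Head:** post at (487.5,232), long side at 109.3°, top at 124.

Next I'll go above the knob with the jaws along the hinge.

>>> {"api": "play_rows", "payload": {
  "increments": "1 .025 -.0413 0.001 -7.57;1 .025 -.0413 0.001 -7.57;1 .025 -.0413 0.001 -7.57;1 .025 -.0413 0.001 -7.57;1 .025 -.0413 0.001 -7.57;1 .025 -.0413 0.001 -7.57;1 .025 -.0413 0 -7.57;1 .025 -.0413 0 -7.57;1 .025 -.0413 0 -7.57;1 .025 -.0413 0 -7.57;1 .0086 -.0413 0 -7.57;1 .0086 -.0413 0 -7.57;1 .0086 -.0413 0 -7.57;1 .0086 -.0413 0 -7.57;1 .0086 -.0413 0 -7.57;1 .0086 -.0413 0 -7.57;1 .0086 -.0413 0 -7.57;1 .0086 -.0413 0 -7.57;1 .0086 -.0413 0 -7.57;1 .0086 -.0413 0 -7.57"
}}

```text
t: 2.1
ee_pos: [494.5, -223.3, 199.6]
orientation: [-3.119, -0.371, 0.001]
ft_force: [0.3, -0.1, -0.1]
width: 87.9
```

>>> {"api": "play_rows", "payload": {
  "increments": "1 0 0 0 0;1 0 0 0 0;1 0 0 0 0"
}}

```text
t: 2.4
ee_pos: [494.0, -220.5, 199.4]
orientation: [-3.117, -0.382, 0.002]
ft_force: [-0.7, -0.6, -1.1]
width: 87.6
```

```bash
cat >> h.py <<'E'
def st():
    o=ctrl.get_obs(); M=R.from_rotvec(o['orientation']).as_matrix()
    print('t',o['t'],'tcp',np.round(o['ee_pos'],1),'jaw',round(np.degrees(np.arctan2(M[1,1],M[0,1]))%180,2),'zdir',np.round(M[:,2],3),'w',round(o['width'],1),'F',np.round(o['ft_force'],1),'q',np.round(o['qpos'],2)); return o
E
python3 - <<'E'
from h import *
st()
d=grab('wrist','w1.png'); P=cloud(d); Z=P[...,2]
m=(d['range_z']>0)&(Z>95)&(Z<160)&(d['img'].max(-1)<60)
print(m.sum(),P[m].mean(0) if m.any() else 0)
E
```

```text
t 2.4 tcp [ 494.  -220.5  199.4] jaw 103.96 zdir [-0.001  0.001 -1.   ] w 87.6 F [-0.7 -0.6 -1.1] q [-0.44  0.29  1.81  0.    1.04  0.88]
1901 [540.07346402 -51.11340444 111.29495011]
```

View pics/w1.png

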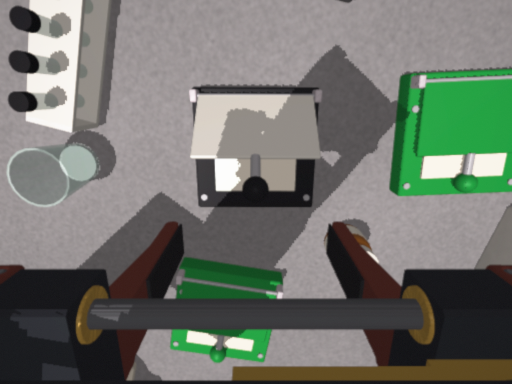

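The wrist view shows the knob at (256,188), midway between the fingers at (180,235) and (332,235), and the stand square to the image. I'll check the knob and plate positions from this close view.

```bash
python3 - <<'E'
from h import *
from scipy.optimize import least_squares
d=load('wrist');P=cloud(d);Z=P[...,2];im=d['img'].max(-1)
B=np.zeros(Z.shape,bool);B[172:204,240:272]=1
k=P[B&(Z>105)&(Z<145)&(im<60)]
o=least_squares(lambda c:np.linalg.norm(k-c,axis=1)-12.5,k.mean(0)-[0,0,8],loss='soft_l1');print('knob',len(k),o.x,np.abs(o.fun).mean())
B=np.zeros(Z.shape,bool);B[85:210,188:322]=1
m=B&(Z>20)&(Z<33)&(im<60);r=cv2.minAreaRect(P[m][:,:2].astype(np.float32));print('stage',r)
m=B&(Z>29)&(Z<40)&(im>110);m=cv2.morphologyEx(m.astype(np.uint8),cv2.MORPH_OPEN,np.ones((5,5)))>0;r=cv2.minAreaRect(P[m][:,:2].astype(np.float32));print('plate vis',r,cv2.boxPoints(r),np.median(Z[m]))
E
```

```text
knob 514 [ 494.97190121 -220.23630439  127.7993909 ] 0.3780386346867399
stage ((513.5042114257812, -216.47610473632812), (148.3828125, 148.1527099609375), 13.874433517456055)
plate vis ((480.7204895019531, -213.47427368164062), (51.74552536010742, 123.127197265625), 20.754104614257812) [[ 434.71106 -165.07376]
 [ 478.34216 -280.2112 ]
 [ 526.7299  -261.8748 ]
 [ 483.09882 -146.73734]] 33.85083801310586
```

Both views agree. I'll descend so the grasp point is at the knob centre, then close.

>>> {"api": "play_rows", "payload": {
  "increments": "1 .001 0 -.03 0;1 0 0 -.03 0;1 0 0 -.02 0;1 0 0 -.01 0;1 0 0 0 0;0 0 0 0 0;0 0 0 0 0;0 0 0 0 0;0 0 0 0 0;0 0 0 0 0;0 0 0 0 0"
}}

```text
t: 3.55
ee_pos: [495.8, -221.6, 110.1]
orientation: [3.118, 0.38, 0.0]
ft_force: [0.4, 0.4, 1.2]
width: 43.3
```

>>> {"api": "play_rows", "payload": {
  "increments": "0 0 0 0 0;0 0 0 0 0;0 0 0 0 0;0 0 0 0 0;0 0 0 0 0;0 0 0 0 0"
}}

```text
t: 4.15
ee_pos: [495.7, -221.5, 110.0]
orientation: [3.118, 0.38, 0.0]
ft_force: [-0.5, 0.7, 2.6]
width: 0.2
```

The width is 0.2, so the fingers shut on nothing. I'll look.

```bash
python3 - <<'E'
from h import *
st()
d=grab('wrist');b=grab('scene');t=grab('top')
c=lambda x,u,v,w,h:cv2.resize(x[v:v+h,u:u+w],(390,290),interpolation=cv2.INTER_CUBIC)
cv2.imwrite('pics/c2.png',np.vstack([np.hstack([cv2.resize(d['img'],(390,290)),c(b['img'],130,60,180,140)]),np.hstack([c(t['img'],275,155,94,80),c(d['img'],180,120,160,120)])])[:,:,::-1])
E
```

```text
t 4.15 tcp [ 495.7 -221.5  110. ] jaw 103.89 zdir [ 0. -0. -1.] w 0.2 F [-0.5  0.7  2.6] q [-0.44  0.42  1.87 -0.    0.85  0.89]
```

View pics/c2.png

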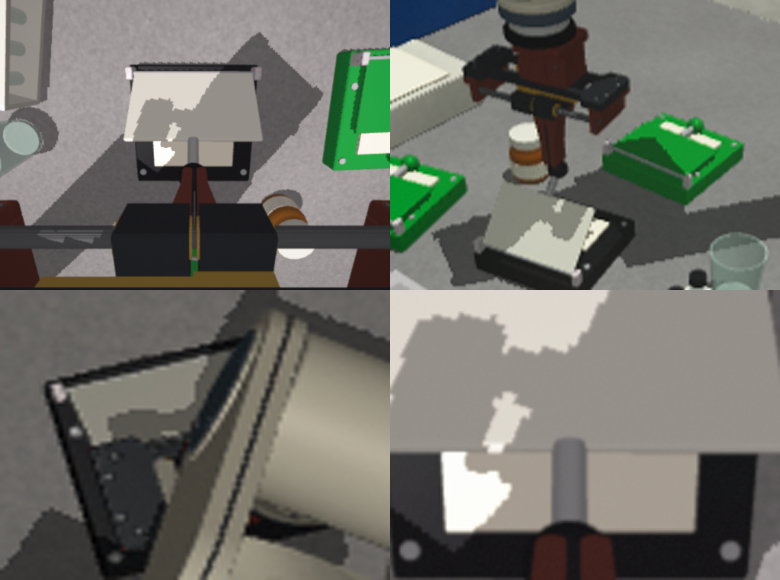

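The fingers look shut beside or above the knob rather than on it. I'll locate the fingertips and the knob with depth.

```bash
python3 - <<'E'
from h import *
from scipy.optimize import least_squares
np.set_printoptions(suppress=True)
for n in('scene','wrist'):
    d=load(n);P=cloud(d);Z=P[...,2];im=d['img'].astype(int)
    near=(np.abs(P[...,0]-495)<70)&(np.abs(P[...,1]+221)<40)&(Z>85)&(Z<200)&(d['range_z']>0)
    red=near&(im[...,0]-im[...,2]>15)
    blk=near&(im.max(-1)<60)&~red&(Z<150)
    for nm,m in(('red',red),('blk',blk)):
        q=P[m]; print(n,nm,len(q)); 
        if len(q): print(np.percentile(q,[1,25,50,75,99],axis=0).round(1))
    k=P[blk]
    if len(k)>15:
        o=least_squares(lambda c:np.linalg.norm(k-c,axis=1)-12.5,[495,-221,128],loss='soft_l1');print('knob',o.x,np.abs(o.fun).mean())
    s=near&(im.min(-1)>90)
    print('shieldmax',P[s][:,2].max() if s.any() else None)
E
```

```text
scene red 228
[[ 481.9 -228.1   93.6]
 [ 494.3 -220.1  153.9]
 [ 503.4 -211.7  171.2]
 [ 506.3 -209.   187.9]
 [ 523.1 -191.9  199.4]]
scene blk 55
[[ 485.6 -223.9  118.7]
 [ 493.  -217.   125.6]
 [ 498.5 -212.4  129.3]
 [ 501.7 -209.9  133.1]
 [ 505.  -206.2  145.3]]
knob [ 491.80310565 -220.20136259  127.18127508] 1.4941070031221997
shieldmax 130.04615608191352
wrist red 1798
[[ 501.2 -229.4   92.6]
 [ 506.  -223.8  156.4]
 [ 507.6 -216.7  172.5]
 [ 508.9 -212.2  183.3]
 [ 525.2 -191.3  196.6]]
wrist blk 233
[[ 488.5 -224.7  124.9]
 [ 497.1 -219.6  128.1]
 [ 504.2 -217.3  130.2]
 [ 505.4 -210.5  133.3]
 [ 506.5 -208.5  149.5]]
knob [ 495.43694995 -220.16867506  136.229315  ] 1.4416687060264295
shieldmax 126.42580670937713
```

```bash
python3 - <<'E'
from h import *
b=load('scene')['img'];d=load('wrist')
c=lambda x,u,v,w,h:cv2.resize(x[v:v+h,u:u+w],(390,520),interpolation=cv2.INTER_CUBIC)
cv2.imwrite('pics/c3.png',np.hstack([c(b,180,100,60,80),c(d['img'],220,180,75,100)])[:,:,::-1])
P=cloud(d)
for v in range(180,280,6): print(v,P[v,246].round(0),d['img'][v,246],P[v,262].round(0),d['img'][v,262], P[v,254].round(0))
E
```

```text
180 [ 520. -209.  101.] [149 143 137] [ 523. -220.  102.] [149 144 138] [ 522. -214.  101.]
186 [ 517. -210.  103.] [123 118 115] [ 519. -221.  101.] [141 135 129] [ 519. -215.  108.]
192 [ 513. -211.  106.] [130 123 118] [ 494. -229.   33.] [164 155 143] [ 516. -216.  111.]
198 [ 511. -212.  111.] [130 123 118] [ 488. -231.   33.] [164 154 143] [ 513. -217.  112.]
204 [ 507. -212.  113.] [124 119 115] [ 482. -232.   33.] [164 155 144] [ 510. -217.  116.]
210 [ 504. -213.  117.] [122 116 112] [ 476. -234.   34.] [164 154 143] [ 507. -218.  120.]
216 [ 503. -214.  125.] [89 85 81] [ 470. -235.   33.] [153 145 134] [ 505. -219.  126.]
222 [ 506. -214.  140.] [62 30 27] [ 509. -223.  141.] [59 31 26] [ 504. -219.  132.]
228 [ 506. -214.  149.] [63 32 28] [ 508. -223.  149.] [63 32 28] [ 505. -219.  145.]
234 [ 506. -214.  156.] [64 33 30] [ 509. -222.  157.] [63 32 27] [ 506. -219.  153.]
240 [ 506. -214.  163.] [64 33 28] [ 509. -222.  164.] [64 33 29] [ 506. -219.  160.]
246 [ 506. -214.  169.] [63 31 27] [ 509. -222.  171.] [63 31 28] [ 506. -219.  166.]
252 [ 506. -215.  176.] [64 33 30] [ 508. -222.  175.] [64 32 28] [ 506. -218.  174.]
258 [ 506. -215.  181.] [63 32 29] [ 508. -222.  181.] [64 33 27] [ 506. -219.  179.]
264 [ 506. -215.  186.] [64 32 28] [ 508. -222.  186.] [63 31 28] [ 504. -219.  180.]
270 [ 528. -211.  225.] [27 26 30] [ 529. -216.  224.] [28 25 29] [ 501. -220.  181.]
276 [ 529. -211.  229.] [25 26 28] [ 529. -215.  228.] [26 25 28] [ 498. -220.  182.]
```

View pics/c3.png

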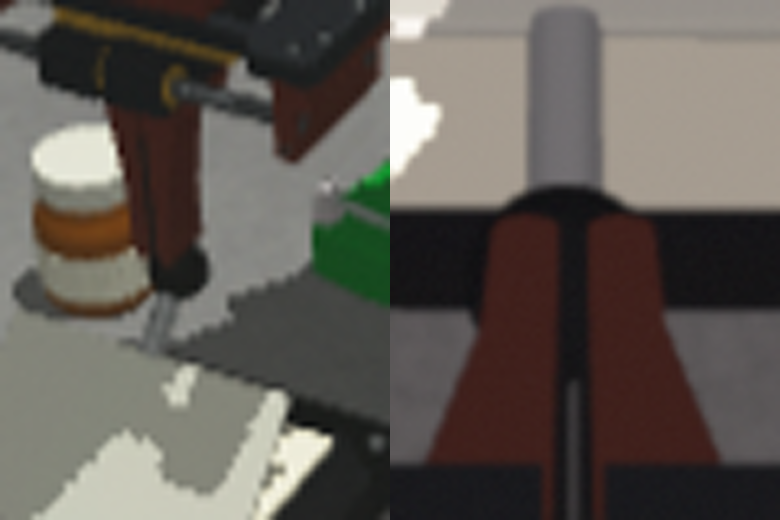

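The fingertips end at about z=140, on top of the knob, although the TCP reads 110. I'll raise the shut fingers and measure the tip height against the TCP.

>>> {"api": "play_rows", "payload": {
  "increments": "0 0 0 .03 0;0 0 0 .03 0;0 0 0 0 0;0 0 0 0 0"
}}

```text
t: 4.7
ee_pos: [496.2, -221.9, 170.2]
orientation: [3.117, 0.38, 0.002]
ft_force: [-0.5, 0.2, -0.0]
width: 0.4
```

```bash
python3 - <<'E'
from h import *
from scipy.optimize import least_squares
o=st()
for n in('scene','wrist'):
    d=grab(n);P=cloud(d);Z=P[...,2];im=d['img'].astype(int)
    near=(np.abs(P[...,0]-495)<30)&(np.abs(P[...,1]+221)<30)&(Z>85)&(Z<280)&(d['range_z']>0)
    red=near&(im[...,0]-im[...,2]>15)&(im[...,0]<110)
    q=P[red]; print(n,len(q),np.percentile(q[:,2],[0,1,3,10,50,99]).round(1)); lo=q[q[:,2]<np.percentile(q[:,2],12)]; print('tip xyz',lo.mean(0), np.ptp(lo,axis=0))
    k=P[near&(im.max(-1)<50)&(Z<146)]
    if len(k)>20:
        r=least_squares(lambda c:np.linalg.norm(k-c,axis=1)-12.5,[495,-221,125],loss='soft_l1');print('knob',len(k),r.x,np.abs(r.fun).mean())
c=lambda x,u,v,w,h:cv2.resize(x[v:v+h,u:u+w],(390,520),interpolation=cv2.INTER_CUBIC)
cv2.imwrite('pics/c4.png',np.hstack([c(load('scene')['img'],165,70,75,100),c(load('wrist')['img'],200,140,120,160)])[:,:,::-1])
E
```

```text
t 4.7 tcp [ 496.2 -221.9  170.2] jaw 103.89 zdir [ 0.002 -0.001 -1.   ] w 0.4 F [-0.5  0.2 -0. ] q [-0.44  0.33  1.83 -0.    0.97  0.89]
scene 293 [197.  201.1 202.3 207.8 239.4 277.3]
tip xyz [ 500.21220184 -214.7735646   204.84942195] [25.85114648 17.26483371 13.27354727]
knob 62 [ 491.61447825 -219.58159738  125.99737596] 0.8767435124471746
wrist 1687 [198.3 199.8 202.2 208.5 233.7 257.2]
tip xyz [ 507.16798124 -218.47837708  204.68557807] [ 4.8016066  17.51162149 11.82585632]
knob 632 [ 493.11122566 -220.67175992  125.9999629 ] 0.38011828548417187
```

View pics/c4.png

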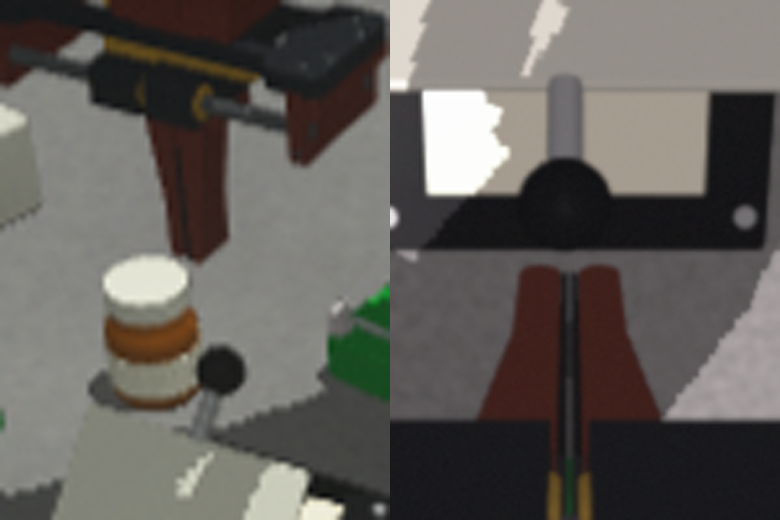

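Both cameras put the shut tips at z≈199 while the TCP reports 170, so the true tips sit about 28 mm above the reported TCP. In xy they agree. The first close was simply above the knob and nudged it down about 2 mm, to (493.5,-220.6,126). I'll regrasp with that correction: open, shift -4 mm in x, and go down 89 mm.

>>> {"api": "play_rows", "payload": {
  "increments": "1 -.004 0 0 0;1 0 0 0 0;1 0 0 0 0;1 0 0 0 0;1 0 0 0 0;1 0 0 0 0;1 0 0 0 0;1 0 0 -.03 0;1 0 0 -.03 0;1 0 0 -.02 0;1 0 0 -.009 0;1 0 0 0 0;0 0 0 0 0;0 0 0 0 0;0 0 0 0 0;0 0 0 0 0;0 0 0 0 0;0 0 0 0 0;0 0 0 0 0;0 0 0 0 0"
}}

```text
t: 6.8
ee_pos: [491.7, -221.5, 80.9]
orientation: [-3.119, -0.38, 0.0]
ft_force: [0.6, 0.1, -1.1]
width: 27.2
```

>>> {"api": "play_rows", "payload": {
  "increments": "0 0 0 0 0;0 0 0 0 0;0 0 0 0 0"
}}

```text
t: 7.1
ee_pos: [491.6, -221.4, 80.8]
orientation: [-3.118, -0.38, 0.0]
ft_force: [-0.0, 1.7, 0.9]
width: 23.5
```

The knob is held at width 23.5. Now I'll compute the arc to upright.

```bash
python3 -c "
import numpy as np
t=np.linspace(.778,1.575,17);c=.9707,.2402
p=np.c_[-.12*np.cos(t)*c[0],-.12*np.cos(t)*c[1],.12*np.sin(t)]
p=np.diff(np.round(p,4),axis=0)
print(';'.join('0 %.4f %.4f %.4f 0'%tuple(r) for r in p))"
```

```text
0 0.0042 0.0010 0.0042 0;0 0.0044 0.0011 0.0039 0;0 0.0045 0.0011 0.0037 0;0 0.0047 0.0012 0.0035 0;0 0.0049 0.0012 0.0032 0;0 0.0051 0.0012 0.0030 0;0 0.0052 0.0013 0.0027 0;0 0.0053 0.0013 0.0024 0;0 0.0054 0.0014 0.0021 0;0 0.0055 0.0013 0.0019 0;0 0.0056 0.0014 0.0016 0;0 0.0056 0.0014 0.0013 0;0 0.0057 0.0014 0.0010 0;0 0.0058 0.0015 0.0008 0;0 0.0058 0.0014 0.0004 0;0 0.0058 0.0014 0.0001 0
```

>>> {"api": "play_rows", "payload": {
  "increments": "0 .0042 .001 .0042 0;0 .0044 .0011 .0039 0;0 .0045 .0011 .0037 0;0 .0047 .0012 .0035 0;0 .0049 .0012 .0032 0;0 .0051 .0012 .003 0;0 .0052 .0013 .0027 0;0 .0053 .0013 .0024 0;0 .0054 .0014 .0021 0;0 .0055 .0013 .0019 0;0 .0056 .0014 .0016 0;0 .0056 .0014 .0013 0;0 .0057 .0014 .001 0;0 .0058 .0015 .0008 0;0 .0058 .0014 .0004 0;0 .0058 .0014 .0001 0;0 0 0 0 0;0 0 0 0 0"
}}

```text
t: 8.9
ee_pos: [576.5, -200.6, 117.1]
orientation: [3.118, 0.38, 0.004]
ft_force: [1.0, 3.4, 4.1]
width: 23.4
```

```bash
cat > sh.py <<'E'
from h import *
e=np.array([.9707,.2402]);f=np.array([-.2402,.9707]);H=np.array([576,-201.1])
def shield():
    for n in('wrist','scene','top'):
        d=grab(n);P=cloud(d);im=d['img'].astype(int);q=P[...,:2]-H;a=q@e;b=q@f;Z=P[...,2]
        m=(d['range_z']>0)&(np.abs(b)<60)&(a>-95)&(a<60)&(Z>55)&(Z<135)&(im.min(-1)>60)&(np.ptp(im,axis=-1)<30)
        m=cv2.erode(m.astype(np.uint8),np.ones((3,3)))>0
        if m.sum()<60: print(n,m.sum()); continue
        A,Zs=a[m],Z[m]
        c=np.polyfit(Zs,A,1); 
        for _ in range(3):
            g=np.abs(np.polyval(c,Zs)-A)<4; c=np.polyfit(Zs[g],A[g],1)
        print(n,m.sum(),g.sum(),'angle',np.pi/2+np.arctan(c[0]),'a range',A[g].min().round(),A[g].max().round(),'z',Zs[g].min().round(),Zs[g].max().round(),'a at z42',np.polyval(c,42).round(1))
E
python3 - <<'E'
from sh import *
st(); shield()
E
```

```text
t 8.9 tcp [ 576.5 -200.6  117.1] jaw 103.89 zdir [ 0.002  0.    -1.   ] w 23.4 F [1.  3.4 4.1] q [-0.35  0.5   1.72  0.    0.93  0.97]
wrist 5302 5302 angle 1.535804237081825 a range -3.0 4.0 z 57.0 133.0 a at z42 3.4
scene 676 676 angle 1.5479967028290147 a range -3.0 4.0 z 57.0 127.0 a at z42 1.3
top 0
```

The shield measures about 1.54 rad. I'll nudge it 3 mm further, then release and rise.

>>> {"api": "play_rows", "payload": {
  "increments": "0 .003 .0007 0 0;0 0 0 0 0;0 0 0 0 0;0 0 0 0 0;.6 0 0 0 0;.6 0 0 0 0;.6 0 0 0 0;.6 0 0 0 0;.6 0 0 0 0;.6 0 0 0 0;.6 0 0 .01 0;.6 0 0 .03 0;.6 0 0 .04 0;.6 0 0 .05 0;.6 -.02 0 .03 0;.6 -.05 0 0 0;.6 -.05 0 0 0;.6 0 0 0 0"
}}

```text
t: 10.85
ee_pos: [452.5, -199.2, 276.9]
orientation: [-3.118, -0.378, 0.005]
ft_force: [-0.5, 0.7, 0.4]
width: 52.6
```

```bash
python3 - <<'E'
from sh import *
st(); shield()
E
```

```text
t 10.85 tcp [ 452.5 -199.2  276.9] jaw 103.82 zdir [-0.003  0.001 -1.   ] w 52.6 F [-0.5  0.7  0.4] q [-0.44  0.13  1.82 -0.    1.19  0.89]
wrist 614 614 angle 1.616329621486792 a range -3.0 1.0 z 83.0 129.0 a at z42 -5.0
scene 676 676 angle 1.5649831616873395 a range -2.0 4.0 z 59.0 129.0 a at z42 1.3
top 14
```

The shield stands at about 1.57 rad, and the hinge holds it there. Next I'll go above the head post with the jaws along its long side.

>>> {"api": "play_rows", "payload": {
  "increments": "1 .003 .036 -.001 .45;1 .003 .036 -.005 .45;1 .003 .036 -.005 .45;1 .003 .036 -.005 .45;1 .003 .036 -.005 .45;1 .003 .036 -.005 .45;1 .003 .036 -.01 .45;1 .003 .036 -.01 .45;1 .003 .036 -.01 .45;1 .003 .036 -.01 .45;1 .003 .036 -.01 .45;1 .002 .035 -.01 .45;1 0 0 0 0;1 0 0 0 0;1 0 0 0 0"
}}

```text
t: 12.5
ee_pos: [493.7, 230.5, 190.8]
orientation: [3.097, 0.526, 0.0]
ft_force: [0.9, 0.6, 0.0]
width: 87.8
```

```bash
python3 - <<'E'
from h import *
st()
d=grab('wrist');P=cloud(d);Z=P[...,2].copy();Z[d['range_z']==0]=-999;im=d['img'].astype(int)
near=np.hypot(P[...,0]-487.5,P[...,1]-232)<70
gray=np.ptp(im,axis=-1)<25
for nm,m in(('post',near&(Z>118)&(Z<130)&gray),('foot',near&(Z>38)&(Z<50)&gray)):
    m=cv2.morphologyEx(m.astype(np.uint8),cv2.MORPH_OPEN,np.ones((3,3)))>0
    r=cv2.minAreaRect(P[m][:,:2].astype(np.float32));print(nm,m.sum(),np.round(r[0],1),np.round(r[1],1),r[2],np.median(Z[m]))
red=(im[...,0]-im[...,2]>15)&(im[...,0]<110)&(Z>120)&(Z<400)&(np.hypot(P[...,0]-487.5,P[...,1]-232)<90)
q=P[red];print('tips z',np.percentile(q[:,2],[0.5,2,5]));lo=q[q[:,2]<np.percentile(q[:,2],8)];print('tips mid',(lo.min(0)+lo.max(0))/2,np.ptp(lo,axis=0))
cv2.imwrite('pics/w5.png',d['img'][:,:,::-1])
E
```

```text
t 12.5 tcp [493.7 230.5 190.8] jaw 109.28 zdir [ 0. -0. -1.] w 87.8 F [0.9 0.6 0. ] q [ 0.42  0.31  1.81 -0.    1.02  1.65]
post 651 [489.2 234. ] [23.9 23.5] 18.552324295043945 123.89095583462137
foot 1625 [489.5 234.5] [39.3 80. ] 19.128652572631836 43.7109554072544
tips z [224.16887261 232.67361484 246.09163252]
tips mid [505.08180509 234.51329016 238.2784201 ] [ 36.05362185 100.62733324  37.29901897]
```

View pics/w5.png

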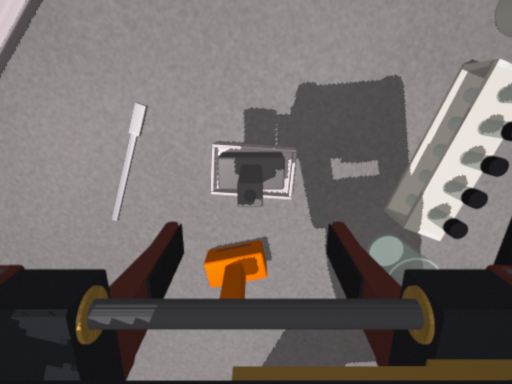

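The wrist view has the tray at (252,170) with the grey post at (250,185). The orange head is at (236,265), off to the near side, and the spatula is clear of the fingers. The two views put the post at (488.5,233), with the jaw yaw matching. Descending.

>>> {"api": "play_rows", "payload": {
  "increments": "1 -.005 .0025 0 0;1 0 0 -.03 0;1 0 0 -.03 0;1 0 0 -.03 0;1 0 0 -.02 0;1 0 0 -.01 0;1 0 0 -.009 0;1 0 0 0 0;0 0 0 0 0;0 0 0 0 0;0 0 0 0 0;0 0 0 0 0;0 0 0 0 0;0 0 0 0 0;0 0 0 0 0;0 0 0 0 0;0 0 0 0 0;0 0 0 0 0;0 0 0 0 0"
}}

```text
t: 14.45
ee_pos: [488.1, 233.3, 61.6]
orientation: [3.097, 0.526, -0.0]
ft_force: [-0.9, 1.3, -1.2]
width: 24.0
```

The post is gripped at width 24.0. I'll lift gently and then check the hold.

>>> {"api": "play_rows", "payload": {
  "increments": "0 0 0 .005 0;0 0 0 .01 0;0 0 0 .015 0;0 0 0 .02 0;0 0 0 .02 0;0 0 0 .02 0;0 0 0 .02 0;0 0 0 .02 0;0 0 0 .02 0;0 0 0 0 0;0 0 0 0 0"
}}

```text
t: 15.55
ee_pos: [488.1, 233.3, 211.9]
orientation: [-3.097, -0.526, -0.001]
ft_force: [-0.3, 0.5, -2.3]
width: 24.1
```

```bash
cat > hd.py <<'E'
from h import *
def head(n,dz=150):
    o=ctrl.get_obs();tc=o['ee_pos'];d=grab(n);P=cloud(d);Z=P[...,2].copy();Z[d['range_z']==0]=-999;im=d['img'].astype(int)
    m=(np.hypot(P[...,0]-tc[0],P[...,1]-tc[1])<60)&(np.ptp(im,axis=-1)<25)&(Z>tc[2]-75)&(Z<tc[2]+40)
    m=cv2.morphologyEx(m.astype(np.uint8),cv2.MORPH_OPEN,np.ones((3,3)))>0
    z=Z[m];print(n,m.sum(),'z pct',np.percentile(z,[0,1,5,50,95,99]).round(1))
    h,b=np.histogram(z,bins=np.arange(z.min(),z.max()+4,4));t=b[h.argmax()]+2
    g=m&(abs(Z-t)<5);r=cv2.minAreaRect(P[g][:,:2].astype(np.float32));print(' mode z',t,np.median(Z[g]),g.sum(),np.round(r[0],1),np.round(r[1],1),round(r[2],1))
E
python3 - <<'E'
from hd import *
st();head('wrist');head('scene');head('top')
E
```

```text
t 15.55 tcp [488.1 233.3 211.9] jaw 109.29 zdir [ 0.001  0.    -1.   ] w 24.1 F [-0.3  0.5 -2.3] q [0.42 0.28 1.8  0.   1.06 1.66]
wrist 5624 z pct [156.8 158.8 167.8 194.2 243.3 250. ]
 mode z 194.7575877619239 194.16747710072647 3419 [489.5 234. ] [39.4 80.3] 19.2
scene 1343 z pct [152.8 155.7 159.5 192.2 240.1 248.6]
 mode z 194.75885257957657 192.92253875423785 504 [488.3 234.9] [40.1 79.8] 17.9
top 73 z pct [157.8 158.9 167.4 192.5 196.3 197.1]
 mode z 191.8320006026779 192.85970128920337 60 [495.7 206.6] [39.4 23.2] 17.3
```

The head is up and level, with the foot top at 194, underside at 154 (TCP minus 58), and size 40x80. Now I'll carry it over the vials with 50 mm clearance and turn it -5.4° to the plate's axis.

>>> {"api": "play_rows", "payload": {
  "increments": "0 .005 -.015 0 0;0 .01 -.03 0 -.5;0 .015 -.035 0 -.5;0 .015 -.035 0 -.5;0 .015 -.035 0 -.5;0 .006 -.035 0 -.5;0 0 -.035 0 -.5;0 -.01 -.035 0 -.5;0 -.015 -.035 0 -.5;0 -.015 -.035 0 -.5;0 -.012 -.035 0 -.5;0 -.007 -.035 0 -.5;0 -.0026 -.03 0 -.4;0 0 -.02 0 0;0 0 -.0105 0 0;0 0 0 0 0;0 0 0 0 0;0 0 0 0 0"
}}

```text
t: 17.5
ee_pos: [492.5, -221.2, 211.4]
orientation: [-3.119, -0.368, 0.001]
ft_force: [0.1, 0.3, -2.6]
width: 23.7
```

```bash
python3 - <<'E'
from hd import *
import sh
st();head('wrist');head('scene');sh.shield()
d=load('wrist');cv2.imwrite('pics/w6.png',np.hstack([cv2.resize(d['img'],(400,300)),cv2.resize(load('scene')['img'],(400,300))])[:,:,::-1])
E
```

```text
t 17.5 tcp [ 492.5 -221.2  211.4] jaw 103.44 zdir [-0.001  0.001 -1.   ] w 23.7 F [ 0.1  0.3 -2.6] q [-0.44  0.28  1.8   0.    1.06  0.89]
wrist 5618 z pct [156.  158.3 167.4 193.7 242.7 249.4]
 mode z 194.0032671573983 193.65901473755574 3426 [ 493.8 -220.6] [39.4 80. ] 13.6
scene 854 z pct [154.1 156.1 159.8 191.7 238.5 248.7]
 mode z 192.1383552078836 192.77806869012443 265 [ 493.6 -218.6] [40.7 80.7] 15.6
wrist 372 372 angle 1.4402702101493399 a range -2.0 1.0 z 125.0 129.0 a at z42 10.8
scene 678 678 angle 1.5611297988506554 a range -2.0 4.0 z 59.0 128.0 a at z42 1.6
top 17
```

View pics/w6.png

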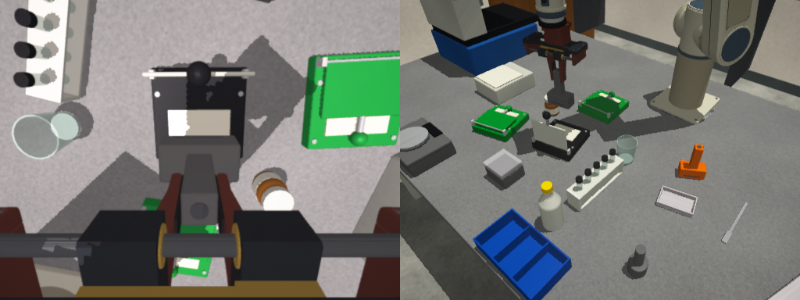

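The wrist view shows the head (post at (198,205)) held level over the plate at (200,123), with the shield edge-on and upright behind it at (198,73). In the scene view nothing else has moved. The head centre is (493.7,-220.3) and the plate centre (493.5,-221.5). I'll correct that and descend 107 mm.

>>> {"api": "play_rows", "payload": {
  "increments": "0 0 -.001 0 .3;0 0 0 -.01 0;0 0 0 -.02 0;0 0 0 -.02 0;0 0 0 -.02 0;0 0 0 -.015 0;0 0 0 -.01 0;0 0 0 -.007 0;0 0 0 -.005 0;0 0 0 0 0;0 0 0 0 0;0 0 0 0 0;0 0 0 0 0"
}}

```text
t: 19.05
ee_pos: [493.0, -223.4, 105.2]
orientation: [3.119, 0.374, 0.001]
ft_force: [-1.1, -0.7, -1.9]
width: 23.8
```

```bash
python3 - <<'E'
from hd import *
import sh
st();head('wrist');head('scene');sh.shield()
d=load('wrist');P=cloud(d);Z=P[...,2];im=d['img'].astype(int)
m=(np.hypot(P[...,0]-513,P[...,1]+217)<110)&(Z>27)&(Z<33)&(im.max(-1)<70)
r=cv2.minAreaRect(P[m][:,:2].astype(np.float32));print('stage vis',r)
cv2.imwrite('pics/w7.png',np.hstack([cv2.resize(d['img'],(400,300)),cv2.resize(load('scene')['img'][80:230,130:330],(400,300))])[:,:,::-1])
E
```

```text
t 19.05 tcp [ 493.  -223.4  105.2] jaw 103.69 zdir [ 0.001 -0.    -1.   ] w 23.8 F [-1.1 -0.7 -1.9] q [-0.45  0.42  1.88  0.    0.84  0.88]
wrist 6049 z pct [ 30.2  33.   34.2  87.3 135.4 142.8]
 mode z 88.23588585776275 87.43771868778526 3427 [ 494.2 -222.6] [39.5 80.2] 13.6
scene 713 z pct [ 30.9  31.6  32.9  84.7 129.8 142. ]
 mode z 84.91125867770279 86.5663984965015 237 [ 493.8 -219.5] [40.5 79.6] 13.4
wrist 5490 2348 angle 1.3925428775249518 a range -76.0 -65.0 z 57.0 129.0 a at z42 -61.3
scene 672 672 angle 1.5627798194011644 a range -2.0 5.0 z 58.0 129.0 a at z42 1.4
top 17
stage vis ((513.0596923828125, -216.3064422607422), (147.8785858154297, 148.6559295654297), 13.706951141357422)
```

View pics/w7.png

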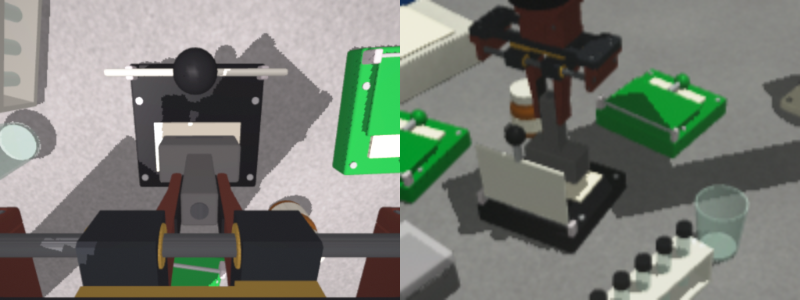

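The head centre is (494,-222) against the plate's (493.6,-221.1), with about 13 mm of clearance. I'll trim by 1 mm down and 1 mm in y, then settle and hand in.

>>> {"api": "play_rows", "payload": {
  "increments": "0 0 .001 -.001 .2;0 0 0 0 0;0 0 0 0 0;0 0 0 0 0;0 0 0 0 0;0 0 0 0 0"
}}

```text
t: 19.9
ee_pos: [492.6, -222.2, 103.7]
orientation: [3.119, 0.38, -0.0]
ft_force: [0.2, -0.8, -2.4]
width: 23.7
```

```bash
python3 - <<'E'
from hd import *
st();head('wrist');ctrl.close_job()
E
```

```text
t 19.9 tcp [ 492.6 -222.2  103.7] jaw 103.89 zdir [-0. -0. -1.] w 23.7 F [ 0.2 -0.8 -2.4] q [-0.45  0.43  1.88 -0.    0.83  0.88]
wrist 9311 z pct [ 28.7  28.9  29.3  79.1 127.9 140.2]
 mode z 30.667139740207915 30.05355602534837 3716 [ 506.1 -219.4] [ 91.4 119.3] 12.5
the job is handed in; nothing more can be done
```

The shield is folded upright, and I handed in at t ≈ 19.9 s. The arm is holding the rectangular reading head level and still over the plate.

- **Shield:** the last scene view gave 1.563 rad, against 1.571 for upright. The wrist fits disagreed (1.39 to 1.62), but they saw the shield edge-on or caught other surfaces, so I did not rely on them.
- **Head:** it was taken by its post from the tray and carried with its underside at about 153 mm, over the end of the vial rack.
- **Final pose:** before a last 1 mm trim, the head centre was within about 1 mm of the plate centre (wrist view) and its long side within about 0.3° of the plate's. At the end the TCP read 103.7 mm. That puts the underside about 12 mm above the plate, and the gripper still reads 23.7 mm on the post.

**Checks that failed or disagreed:**
- The first pinch missed. The real fingertips are about 28 mm above the reported TCP, so the fingers shut above the knob and pushed the shield down slightly (about 2 mm at the knob). I corrected for that and the second pinch held.
- The last automatic wrist fit locked onto the stand instead of the head. The final numbers therefore come from the fit just before the trim and the measured TCP.
- I checked the other objects only by eye in the later views, not by measurement, and saw none moved.

I viewed 10 pictures: the two full views, the crop, w1, c2, c3, c4, w5, w6 and w7.

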